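# Fetch the remote from behind the ornaments

## Robot

A 6-joint arm with a two-finger parallel gripper is mounted at the origin on the work surface. World frame = base frame: x ahead of the robot, y to its left, z up, the work surface at z = 0. Lengths are in m, angles in degrees, forces in N, time in s.
With the tool pointing down it reaches from about 0.35 to 0.725 m from the base axis. Payload 6 kg.
Tool frame: the origin (TCP) lies at the very end of the fingers, on their centre line; the grasp point (between the pads) lies 19 mm behind it; z points along the fingers, y is the direction in which the jaws open and shut (so a half turn about z gives the same grasp; the last joint's range is limited). The gripper opens to 85 mm and grips with 20 to 120 N. Pads are 22 mm wide; open, the fingers measure 114 mm over their backs; the gripper's body (76 mm by 85 mm) begins 54 mm behind the grasp point. The pads swing forward as they close: fully open they stand 13 mm farther back than shut.
Start: joints at [-44.651, 2.303, 4.859, 0, -92.561, -19.12], TCP at [0.265, -0.538, 0.231] pointing down, gripper open.
Joint ranges: [-146.85, 146.85], [-73.84, 115.35], [-62.03, 85.46], [-188.31, 113.3], [-161.28, -10.13], [-171.36, 171.36]. Speed limits (degrees/s): [147.25, 147.25, 172.46, 180, 180, 180].

## Interface

Orientations are given as [roll, pitch, yaw] about the fixed x, y, z axes, in that order (R = Rz(yaw) Ry(pitch) Rx(roll)).
In Python, from workcell import monitor, cams, r gives the robot as it stands.
- The arm moves only by the tool arm_command, never from a script. Its argument "plan" is a list that holds one entry, the list of rows, each a list of 5 numbers: the shift along the tool's x, y, z in m, then the turn about the tool's z in degrees, then the opening, from 0 (shut) to 1 (fully open). In form: [[[tx, ty, tz, twist, gripper], ...]]. A call has 1 to 20 rows; each row shifts and turns the commanded pose from where the row before left it, along the tool's axes as they then stand; what a row does not reach is not made up. A row lasts 1/10 s, in which the tool goes at most 50 mm and 8.59 degrees, less where a joint would pass 70% of its speed; a pose out of reach is approached as far as the arm can. A call is refused whole if a number of a shift passes 0.05 or a number of a turn 8.59, either way. A call with a gripper value outside its range is refused whole. The fingers move at their own pace and stop on an object; "grip_force" is the grip in N (left out, the last holds). Time passes only in rows, so rows that do not move let the fingers close. It gives the time, the measured TCP pose, the force and the opening at its end, in the units of the state.
- monitor.get_obs(): the state, without advancing time (a new reading comes with each control period).
- cams.read_camera(name): name is "scene" or "side" or "wrist"; returns (picture, depth): 480x640x3 uint8, red, green, blue; 480x640 float32, m along the optical axis (not along the pixel's ray), 0 where there is no reading.
- cams.camera_info(name): a dict with "fx", "fy", "cx", "cy" (pixels), "camera_from_world" (4x4, takes a point from world to camera coordinates); the wrist camera has in their place "mount" (4x4, takes a point from camera to tool coordinates, whose origin is the TCP and whose axes are the flange's). Camera axes: x right, y up, looking along -z (the intrinsics and any distortion apply to the point x, -y, -z); pixel columns grow to the right and rows downward; lengths in m; the calibration is good to about 2 mm. A picture is of the moment at which its call begins: read the wrist's pose just before it. camera_info takes no time and is no camera call.
- r.hand_in(): hands the job in, once; it reports no verdict.
The state is a dict: "t": time; "joint_pos": joint angles; "joint_vel": joint speeds; "joint_torque": joint torques, N m; "position": TCP position; "tcp_rot": TCP orientation; "contact_force": force on the tool from outside, world axes, zero at the start; "torque": the same for the moment, N m; "grip_width": finger opening in m.
Only numpy, scipy, OpenCV 4.12 (cv2) and the standard library are available. Lean on these libraries where they do the work, as an engineer would, in place of code of your own. Each camera call takes 0.05 s, during which the arm holds its last target. There are 200 camera calls.

## Task

The TV remote lies on the round woven mat behind a row of three ornaments (a small vase, a candle glass and a bird figurine). First stand all three ornaments on the grey cloth runner, next fetch the remote and lay it face up, centred and lengthwise on the brown leather mat, and then put each ornament back upright on the very spot on the woven mat where it stood at the start (which way it faces does not matter). Set everything down softly, let nothing topple, and leave the tealight where it is.

Things in the scene. Friction and masses are not known exactly. Their poses are not given: they have to be found in the camera images.
- vase: small cream ribbed ceramic vase, loose, 130 mm tall: body 66 mm across the ribs up to 74 mm height, narrowing to a smooth round neck 36 mm in diameter from 92 to 130 mm height (grip there from above). 0.25 kg. Origin: centre of the underside, z up; its yaw means nothing. Starts in one of three places of the row on the woven mat.
- candle: candle in a straight clear glass, loose, 65 mm in diameter, 100 mm tall, paper band round the lower half, about 0.3 kg; grip it across the upper part from above. Origin: centre of the underside, z up; its yaw means nothing. Starts in one of three places of the row on the woven mat.
- bird: cream bird figurine on a round stone (64 mm wide, 42 mm high), loose, 109 mm tall, 0.28 kg. The body is a barrel along x, 44 mm wide in y (full width x = -8 to +10 mm), axis 62 mm above the underside: grip it there across y from above. Head (34 mm) at x = 22, beak to 51, tail to -53 mm. Origin: centre of the underside, x to the beak, z up. Starts in one of the three places, facing along the row.
- remote: black TV remote, loose, lying face up (light buttons), 160 mm long (x), 44 mm wide (y), 22 mm thick, about 0.13 kg. Origin: centre of the underside; x along its length, z up. It starts on the woven mat beyond the row of ornaments as seen from the robot, roughly parallel to the row and about 20 mm from it.
- woven_mat: round straw-coloured woven mat, fixed, 340 mm in diameter, 6 mm thick. Origin: centre of its underside. In its frame the ornaments start in a row at about x = -40 mm and y = -115, 0 and +115 mm (which is where differs each time), the remote at about x = +50 mm; all stand on its top.
- runner: grey cloth runner, the side area, fixed, flat: 320 mm (x) by 140 mm (y), 4 mm thick, to the left or to the right of the woven mat. Origin: centre of its underside. It holds the three ornaments side by side along its length.
- leather_mat: brown leather mat with two light seams, fixed, flat: 200 mm (x) by 80 mm (y), 4 mm thick, on the other side of the woven mat from the runner; the remote goes on it. Origin: centre of its underside.
- tealight: tealight in an aluminium cup, loose, 44 mm in diameter, 18 mm tall, on the woven mat beyond the remote; a bystander to leave alone. Origin: centre of the underside.
Things that resemble listed ones, but are neither listed nor needed, are in the scene too. There is more than one size of the remote; the job needs the larger.

How it is judged (in metres and radians):
On the way, in this order (a step that is already met when the one before it is completed fails the run):
1. vase, candle and bird all stand upright and released on the runner, the remote still where it was (x of vase in the frame of runner between -0.15 and 0.15 m and y of vase in the frame of runner between -0.06 and 0.06 m and z of each of vase, candle, bird in the frame of runner below 0.01 m and angle between each of vase, candle, bird's own z axis and vertical below 0.15 rad and contact force between the fingers and vase below 0.3 N and linear speed of each of vase, candle, bird below 0.02 m/s and x of candle in the frame of runner between -0.15 and 0.15 m and y of candle in the frame of runner between -0.06 and 0.06 m and contact force between the fingers and candle below 0.3 N and x of bird in the frame of runner between -0.15 and 0.15 m and y of bird in the frame of runner between -0.06 and 0.06 m and contact force between the fingers and bird below 0.3 N and distance of remote from where it was at the start of the episode below 0.03 m), for 0.2 s.
2. the remote lies released on the leather mat, face up, centred and lengthwise (x of remote in the frame of leather_mat between -0.018 and 0.018 m and y of remote in the frame of leather_mat between -0.018 and 0.018 m and z of remote in the frame of leather_mat below 0.01 m and angle between remote's own z axis and vertical below 0.12 rad and angle between the x axis of remote and the x axis of leather_mat, either way round below 0.2 rad and contact force between the fingers and remote below 0.3 N and linear speed of remote below 0.02 m/s), for 0.2 s.
At the end, for the whole second after the job is handed in: The remote lies face up on the leather mat within 18 mm of its centre in each direction and within 0.2 rad of its length; vase, candle and bird stand upright within 15 mm of where each stood at the start; all are released and at rest (all of step 2 and distance of each of vase, candle, bird from where it was at the start of the episode below 0.015 m and angle between each of vase, candle, bird's own z axis and vertical below 0.1 rad and contact force between the fingers and vase below 0.3 N and linear speed of each of vase, candle, bird below 0.02 m/s and contact force between the fingers and candle below 0.3 N and contact force between the fingers and bird below 0.3 N); the robot touches nothing.
It fails at once if an ornament is toppled (angle between any of vase, candle, bird's own z axis and vertical above 0.6 rad).
It fails at once if the tealight is shifted by more than 25 mm or tipped (distance of tealight from where it was at the start of the episode above 0.025 m or angle between tealight's own z axis and vertical above 0.4 rad).
It fails at once if an ornament is dropped or banged down hard (over 60 N) (contact force between any of vase, candle, bird and runner above 60 N or contact force between any of vase, candle, bird and woven_mat above 60 N).
It fails at once if the remote is dropped or banged down hard (over 40 N) (contact force between remote and leather_mat above 40 N).
It also fails if it takes over 149 s, if anything falls off the work surface, if the arm or the gripper's body presses on something with over 40 N, if the wrist force passes 120 N, or if a joint passes its speed limit or range.

## Working session

There is one attempt and no reset: what is moved stays moved. The work goes in short steps, Python scripts to look and compute and a tool call to move; the robot and the scene stay as the last step left them, time stands still between calls to the robot, and variables do not carry over. Pictures are saved under pics/ and viewed, about 12 in all and at most 16, crops included, and the job is handed in when it is done.

Besides the shell and the picture viewer there is one more tool, called after "Call:" as name([rows], argument=value, ...), one row to a line, values as JSON. arm_command: Moves the arm, as the interface text tells. Its arguments: {"type":"object","properties":{"plan":{"type":"array"},"grip_force":{"type":"number"}},"required":["plan"]}

```bash
ls; mkdir -p pics; cat > h.py <<'E'
import numpy as np, cv2
from workcell import monitor, cams, r
from scipy.spatial.transform import Rotation as R
def cfw(n,o=None):
    i=cams.camera_info(n)
    if n!='wrist': return i,np.linalg.inv(np.array(i['camera_from_world']))
    T=np.eye(4);T[:3,:3]=R.from_euler('xyz',o['tcp_rot'],degrees=True).as_matrix();T[:3,3]=o['position']
    return i,T@np.array(i['mount'])
def snap(n):
    o=monitor.get_obs();p,d=cams.read_camera(n);i,T=cfw(n,o)
    np.savez(f'{n}.npz',p=p,d=d,T=T);return p,d,i,T
def ray(i,T,u,v,z):  # pixel ray to plane z
    c=T[:3,:3]@np.array([(u-i['cx'])/i['fx'],-(v-i['cy'])/i['fy'],-1]);o=T[:3,3]
    return o+c*(z-o[2])/c[2]
def cloud(i,T,d):
    v,u=np.mgrid[:480,:640];P=np.stack([(u-i['cx'])/i['fx']*d,-(v-i['cy'])/i['fy']*d,-d],-1)
    return P@T[:3,:3].T+T[:3,3]
def save(n,p): cv2.imwrite(f'pics/{n}.png',p[...,::-1])
E
python3 - <<'E'
from h import *
print(monitor.get_obs()); 
for n in('scene','side','wrist'):
    p,d,i,T=snap(n);save(n+'0',p);print(n,{k:v for k,v in i.items() if k not in('camera_from_world',)},T.round(3).tolist())
E
```

```text
pics
{'t': 0.0, 'joint_pos': array([-4.46500655e+01,  2.33982254e+00,  4.80059557e+00, -2.89817265e-02,
       -9.25613405e+01, -1.91210982e+01]), 'joint_vel': array([ 0.0304262 ,  0.06119209, -0.04486531, -0.02236874,  0.06868459,
        0.03176448]), 'joint_torque': array([ 3.69857180e-04, -3.68214977e+01,  3.47414017e+01,  6.93182856e+00,
       -5.46130061e-03, -7.68461689e-06]), 'position': array([ 0.26512367, -0.53786959,  0.23024244]), 'tcp_rot': array([ 1.79895497e+02, -5.58484855e-03, -1.53769889e+02]), 'contact_force': array([-0.12432652,  0.08568712,  0.10057201]), 'torque': array([-0.01240644, -0.02651027,  0.01246559]), 'grip_width': 0.08555558866146311}
scene {'fx': 481.62318589534374, 'fy': 481.62318589534374, 'cx': 311.2386346481588, 'cy': 234.82401277891285} [[-0.475, -0.668, 0.573, 1.08], [0.88, -0.351, 0.32, 0.339], [-0.013, 0.656, 0.755, 0.828], [0.0, 0.0, 0.0, 1.0]]
side {'fx': 465.7193628947523, 'fy': 465.7193628947523, 'cx': 325.24687098364745, 'cy': 248.03389254016696} [[-0.995, 0.043, -0.093, 0.36], [-0.1, -0.607, 0.788, 0.841], [-0.023, 0.794, 0.608, 0.698], [0.0, 0.0, 0.0, 1.0]]
wrist {'fx': 362.15827649164913, 'fy': 362.15827649164913, 'cx': 318.5636955543247, 'cy': 232.877295859679, 'mount': array([[ 2.68802232e-04,  9.55522303e-01,  2.94918729e-01,
         7.48616733e-02],
       [ 9.99999957e-01, -2.91963822e-04,  3.45034836e-05,
         2.90925215e-04],
       [ 1.19074447e-04,  2.94918707e-01, -9.55522340e-01,
        -1.42818959e-01],
       [ 0.00000000e+00,  0.00000000e+00,  0.00000000e+00,
         1.00000000e+00]])} [[-0.442, -0.857, -0.264, 0.198], [0.897, -0.422, -0.132, -0.571], [0.002, -0.295, 0.956, 0.373], [0.0, 0.0, 0.0, 1.0]]
```

View pics/scene0.png

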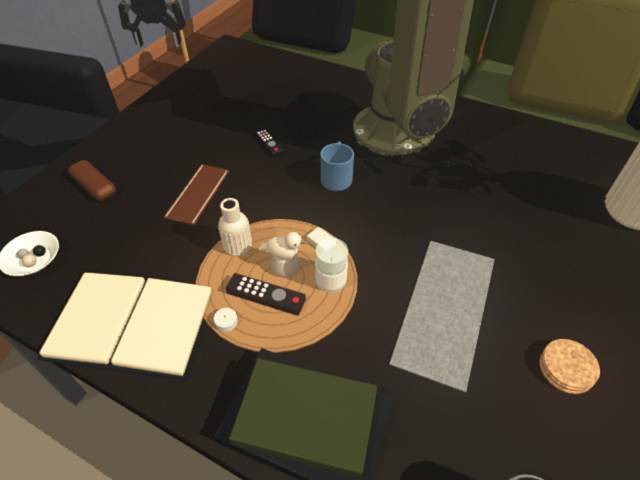

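View pics/side0.png

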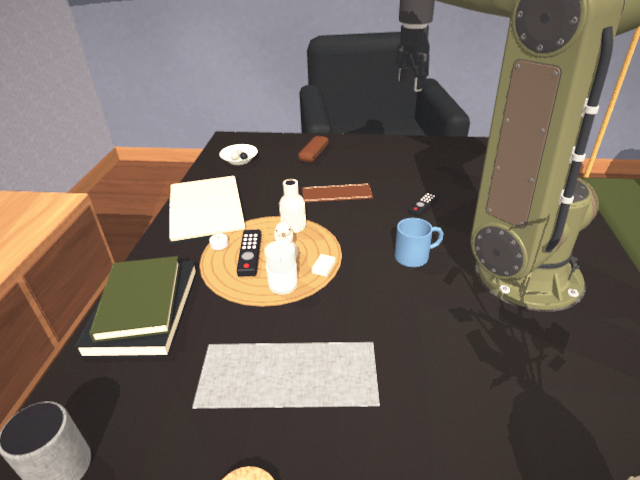

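The scene picture shows the vase at (235,228), bird (285,252), candle (331,265), large remote (265,293), tealight (226,320), leather mat (198,194), runner (445,312). Look-alikes are the small remote at (268,141), the brown case at (91,180), the cork coasters at (570,365), the mug at (337,165) and a white block on the mat at (321,239). I'll measure with depth and check with a crop.

```bash
cat > fit.py <<'E'
from h import *
from scipy.optimize import least_squares
def circ(P,c0,rad=None,zr=None,w=.06):
    m=(np.hypot(P[:,0]-c0[0],P[:,1]-c0[1])<w)&(P[:,2]>zr[0])&(P[:,2]<zr[1]);Q=P[m]
    if len(Q)<10: return None,len(Q)
    s=least_squares(lambda c:np.hypot(Q[:,0]-c[0],Q[:,1]-c[1])-rad,c0,loss='soft_l1',f_scale=.002)
    return s.x.round(4),len(Q),round(float(np.median(np.abs(s.fun))),4)
E
python3 - <<'E'
from fit import *
C={}
for n in('scene','side'):
    f=np.load(n+'.npz');i=cams.camera_info(n);C[n]=(cloud(i,f['T'],f['d']),f['p'],f['d'],i,f['T'])
P,p,d,i,T=C['scene']
g=lambda u,v,z:ray(i,T,u,v,z)[:2].round(3)
print('vase',g(230,204,.136),'bird',g(285,270,.01),'candle',g(331,285,.006),'teal',g(226,318,.024),'block',g(321,239,.02),'mug',g(337,165,.09),'smallrem',g(268,141,.02))
print('runner',[g(*q,.004) for q in((432,243),(494,259),(466,385),(394,366))])
print('leather',[g(*q,.004) for q in((205,165),(229,172),(192,223),(166,215))])
print('remote',[g(*q,.028) for q in((232,274),(305,291),(301,312),(228,293))])
for n in C:
    P,p,d,i,T=C[n];Q=P[d>0].reshape(-1,3);col=p[d>0].astype(int)
    v=ray(C['scene'][3],C['scene'][4],230,204,.136);c=ray(C['scene'][3],C['scene'][4],331,285,.006);b=ray(C['scene'][3],C['scene'][4],285,268,.01)
    print(n,'neck',circ(Q,v[:2],.018,(.102,.132)),'body',circ(Q,v[:2],.033,(.02,.07)))
    print(' candle',circ(Q,c[:2],.0325,(.015,.05)),circ(Q,c[:2],.0325,(.055,.1)),'stone',circ(Q,b[:2],.032,(.012,.04),.045))
    m=(np.hypot(*(Q[:,:2]-b[:2]).T)<.07)&(Q[:,2]>.09);print(' birdtop',Q[m].mean(0).round(3),m.sum())
    m=(np.hypot(*(Q[:,:2]-b[:2]).T)<.2)&(Q[:,2]>.003)&(Q[:,2]<.011)&(col[:,0]>col[:,2]+50)
    (x,y),rr=cv2.minEnclosingCircle(Q[m][:,:2].astype(np.float32));print(' mat',x,y,rr,Q[m][:,2].mean())
    k=(np.hypot(*(Q[:,:2]-b[:2]).T)<.2)&(Q[:,2]>.02)&(Q[:,2]<.034)&(col.sum(1)<120)
    print(' rem',cv2.minAreaRect(Q[k][:,:2].astype(np.float32)*1000),k.sum())
im=p=C['scene'][1][180:340,180:380];save('crop1',cv2.resize(im,None,fx=4,fy=3.75,interpolation=2)[:600,:800])
E
```

```text
vase [ 0.559 -0.14 ] bird [ 0.572 -0.011] candle [0.559 0.092] teal [ 0.733 -0.047] block [0.468 0.021] mug [ 0.304 -0.023] smallrem [ 0.228 -0.265]
runner [array([0.351, 0.238]), array([0.332, 0.371]), array([0.638, 0.4  ]), array([0.664, 0.274])]
leather [array([ 0.371, -0.37 ]), array([ 0.365, -0.299]), array([ 0.552, -0.274]), array([ 0.56 , -0.344])]
remote [array([ 0.643, -0.095]), array([0.61 , 0.059]), array([0.656, 0.076]), array([ 0.686, -0.075])]
scene neck (array([ 0.5586, -0.1415]), 182, 0.0007) body (array([ 0.5571, -0.1428]), 453, 0.0009)
 candle (array([0.5468, 0.0848]), 297, 0.0005) (array([0.5463, 0.0846]), 449, 0.0006) stone (array([ 0.5566, -0.0209]), 362, 0.002)
 birdtop [0.56  0.006 0.105] 256
 mat 0.595588743686676 -0.01987333409488201 0.17137548327445984 0.00620213894106437
 rem ((667.40380859375, -9.099334716796875), (3.5649595260620117, 152.10528564453125), 8.241684913635254) 55
side neck (array([ 0.5579, -0.1426]), 155, 0.0009) body (array([ 0.5584, -0.1446]), 373, 0.0011)
 candle (array([0.5466, 0.0837]), 351, 0.0007) (array([0.5467, 0.0832]), 508, 0.0008) stone (array([ 0.5623, -0.013 ]), 42, 0.0017)
 birdtop [0.552 0.012 0.105] 174
 mat 0.5946735143661499 -0.019858617335557938 0.17253735661506653 0.005993972553795764
 rem ((0.0, 0.0), (0.0, 0.0), 0.0) 0
```

View pics/crop1.png

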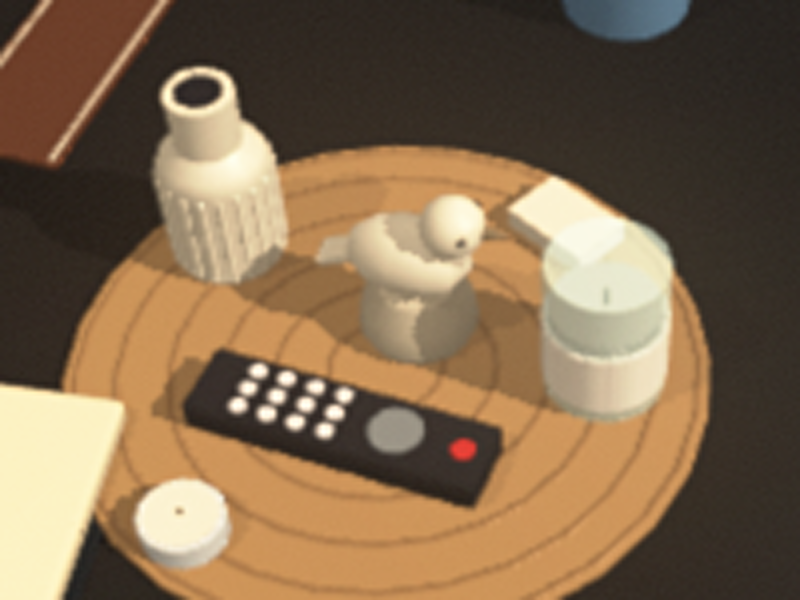

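The crop shows the large remote lying face up behind the row. The vase is at the left, the bird in the middle with its beak to the right (+y), and the candle at the right. The white block sits in front of the candle and will be left alone. Next I move above the row with tool yaw -90.

Call:
arm_command([
  [[0, 0, -0.009, -7.97, 1], [0, 0, -0.009, -7.97, 1], [0, 0, -0.009, -7.97, 1], [0, 0, -0.009, -7.97, 1], [0, 0, -0.009, -7.97, 1], [0, 0, -0.009, -7.97, 1], [0, 0, -0.009, -7.97, 1], [0, 0, -0.009, -7.97, 1], [-0.04, -0.024, 0, 0, 1], [-0.04, -0.024, 0, 0, 1], [-0.04, -0.024, 0, 0, 1], [-0.04, -0.024, 0, 0, 1], [-0.04, -0.024, 0, 0, 1], [-0.04, -0.024, 0, 0, 1], [-0.04, -0.024, 0, 0, 1], [-0.04, -0.024, 0, 0, 1], [-0.04, -0.024, 0, 0, 1], [-0.04, -0.024, 0, 0, 1], [-0.04, -0.024, 0, 0, 1], [-0.04, -0.024, 0, 0, 1]],
], grip_force=30)

```text
t: 2.15
position: [0.5539, -0.0563, 0.3032]
tcp_rot: [-180.0, 0.0, -90.0]
contact_force: [0.7, -1.4, -0.6]
grip_width: 0.0854
```

```bash
python3 - <<'E'
from fit import *
p,d,i,T=snap('wrist');save('w1',p);o=monitor.get_obs();print(o['position'],o['tcp_rot'],o['joint_pos'],o['t'])
Q=cloud(i,T,d)[d>0]
print('neck',circ(Q,(.558,-.142),.018,(.1,.132)),'candle',circ(Q,(.547,.084),.0325,(.015,.095)),'stone',circ(Q,(.557,-.018),.032,(.012,.035),.045))
m=(np.hypot(Q[:,0]-.557,Q[:,1]+.018)<.075)&(Q[:,2]>.06)
b=Q[m];print('bird top',cv2.minAreaRect(b[:,:2].astype(np.float32)*1000),m.sum())
h=b[b[:,2]>.1];print('head',h.mean(0),len(h)); 
for y in np.arange(-.06,.04,.01):
    s=b[abs(b[:,1]-y)<.005]
    if len(s): print(round(y,3),s[:,0].min().round(4),s[:,0].max().round(4),s[:,2].max().round(3))
E
```

```text
[ 0.5561201  -0.05151165  0.30099788] [ 1.79880799e+02  9.39732050e-02 -8.97914300e+01] [  15.22682929   -2.81342416    7.0965223    -0.1235283  -100.00070225
  -15.03951717] 2.2
neck (None, 0) candle (array([0.5483, 0.0839]), 1397, 0.0004) stone (array([ 0.5613, -0.0175]), 391, 0.0016)
bird top ((543.5621948242188, -24.871185302734375), (119.76763916015625, 144.65562438964844), 29.920345306396484) 53366
head [ 0.55848016 -0.06402062  0.37065079] 50981
-0.06 0.4919 0.6217 0.393
-0.05 0.488 0.6258 0.385
-0.04 0.4909 0.617 0.377
-0.03 0.5406 0.5838 0.091
-0.02 0.5384 0.5839 0.105
-0.01 0.5383 0.5819 0.115
0.0 0.5393 0.5763 0.117
0.01 0.5394 0.5708 0.115
0.02 0.5484 0.5557 0.107
0.03 0.5494 0.5515 0.101
```

View pics/w1.png

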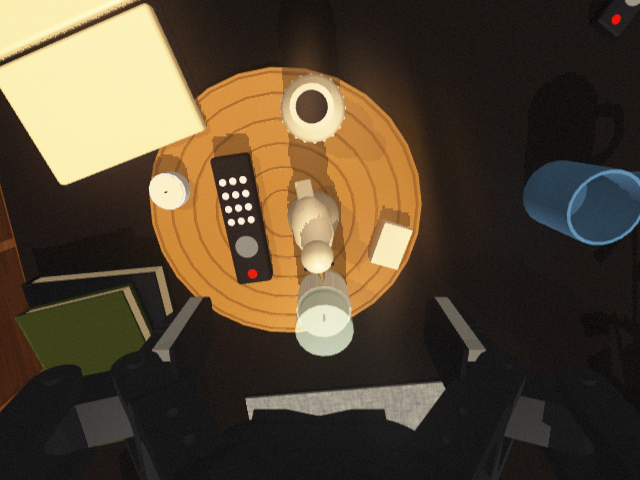

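The wrist view shows the vase rim at (312,107), bird tail (304,188), head (318,256), beak (322,283), candle rim (324,332) and remote (242,217). I'll turn these into positions.

```bash
python3 - <<'E'
from fit import *
f=np.load('wrist.npz');i=cams.camera_info('wrist');T=f['T'];g=lambda u,v,z:ray(i,T,u,v,z)[:2].round(4)
print('vase',g(312,107,.136),'candle',g(324,331,.106),'tail',g(304,187,.07),'head',g(318,256,.098),'beak',g(322,285,.095))
rc=[g(*q,.028) for q in((212,159),(248,153),(272,277),(239,284))];print('remote',rc,np.mean(rc,0))
im=f['p'];hsv=cv2.cvtColor(im,cv2.COLOR_RGB2HSV)
Q=cloud(i,T,f['d']);m=(Q[...,2]>.02)&(Q[...,2]<.034)&(np.abs(Q[...,0]-.65)<.06)&(np.abs(Q[...,1]+.01)<.11)
m[:,:205]=0
print('rem depth',cv2.minAreaRect(Q[m][:,:2].astype(np.float32)*1000),m.sum())
E
```

```text
vase [ 0.5594 -0.142 ] candle [0.5482 0.084 ] tail [ 0.5693 -0.0652] head [0.5546 0.0012] beak [0.5504 0.0352]
remote [array([ 0.6752, -0.0898]), array([ 0.6339, -0.0965]), array([0.6124, 0.056 ]), array([0.6545, 0.0656])] [ 0.644    -0.016175]
rem depth ((629.1760864257812, -17.920616149902344), (79.12826538085938, 159.34793090820312), 8.024097442626953) 4737
```

```bash
cat > s.py <<'E'
from h import *
o=monitor.get_obs();print(o['t'],o['position'].round(4),o['tcp_rot'].round(2),o['contact_force'].round(2),round(o['grip_width'],4),o['joint_pos'].round(1))
E
python3 s.py
```

```text
2.2 [ 0.5561 -0.0515  0.301 ] [ 1.7988e+02  9.0000e-02 -8.9790e+01] [-1.36  1.58 -5.18] 0.0856 [  15.2   -2.8    7.1   -0.1 -100.   -15. ]
```

Call:
arm_command([
  [[-0.045, 0.0025, 0.025, 0, 1], [-0.045, 0.0025, 0.025, 0, 1], [-0.046, 0, 0.025, 0, 1], [0, 0, 0, 0, 1], [0, 0, 0, 0, 1]],
])

```text
t: 2.7
position: [0.548, 0.0737, 0.2301]
tcp_rot: [179.9, -0.1, -89.9]
contact_force: [0.4, -0.6, 0.4]
grip_width: 0.0857
```

```bash
python3 s.py
```

```text
2.7 [0.548  0.0737 0.2301] [ 1.799e+02 -6.000e-02 -8.989e+01] [ 0.43 -0.6   0.44] 0.0857 [ 28.5  -4.8  -2.2   0.  -92.7 -28.4]
```

Call:
arm_command([
  [[-0.007, 0, 0.03, 0, 1], [0, 0, 0.04, 0, 1], [0, 0, 0.03, 0, 1], [0, 0, 0.01, 0, 1], [0, 0, 0, 0, 1], [0, 0, 0, 0, 1]],
])

```text
t: 3.3
position: [0.5496, 0.0796, 0.1234]
tcp_rot: [-179.8, 0.0, -90.1]
contact_force: [0.6, 0.5, 0.4]
grip_width: 0.0856
```

```bash
python3 s.py; python3 -c "
from h import *
p,d,i,T=snap('side');q=p[180:330,180:380];save('s2',cv2.resize(q,None,fx=3,fy=3))"
```

```text
3.3 [0.5496 0.0796 0.1234] [-1.7982e+02  3.0000e-02 -9.0050e+01] [0.56 0.47 0.4 ] 0.0856 [ 29.   -3.9 -12.5   0.1 -81.2 -29.1]
```

View pics/s2.png

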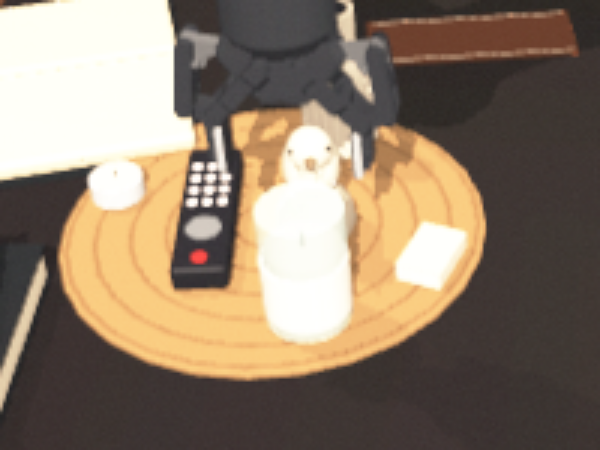

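```bash
python3 -c "
from h import *
i,T=cfw('side');W=np.linalg.inv(T)
for P in [(.5496,.0796,.136),(.548,.084,.106)]:
    c=W@np.array([*P,1]);print((np.array([i['fx']*c[0]/-c[2]+i['cx'],-i['fy']*c[1]/-c[2]+i['cy']])-[180,180])*3)
"
```

```text
[290.96091278 169.107464  ]
[295.75996616 207.70394707]
```

Call:
arm_command([
  [[0, 0, 0.03, 0, 1], [0, 0, 0.02, 0, 1], [0, 0, 0.005, 0, 1], [0, 0, 0, 0, 1], [0, 0, 0, 0, 1], [0, 0, 0, 0, 1], [0, 0, 0, 0, 1]],
])

```text
t: 4.05
position: [0.549, 0.0802, 0.0671]
tcp_rot: [-179.9, 0.0, -90.0]
contact_force: [0.4, 0.1, 0.1]
grip_width: 0.0855
```

```bash
python3 s.py
```

```text
4.05 [0.549  0.0802 0.0671] [-1.7991e+02  4.0000e-02 -9.0010e+01] [0.38 0.14 0.07] 0.0855 [ 29.1  -2.2 -16.8   0.  -75.2 -29.1]
```

Call:
arm_command([
  [[-0.004, 0.0015, 0.004, 0, 1], [0, 0, 0, 0, 0.8], [0, 0, 0, 0, 0.7], [0, 0, 0, 0, 0.5], [0, 0, 0, 0, 0.4], [0, 0, 0, 0, 0.3], [0, 0, 0, 0, 0.3], [0, 0, 0, 0, 0.3]],
], grip_force=30)

```text
t: 4.85
position: [0.5471, 0.0841, 0.062]
tcp_rot: [-180.0, 0.0, -90.0]
contact_force: [1.3, 1.2, -0.7]
grip_width: 0.0633
```

```bash
python3 s.py
```

```text
4.85 [0.5471 0.0841 0.062 ] [-1.7998e+02  2.0000e-02 -9.0010e+01] [ 1.3   1.16 -0.72] 0.0633 [ 29.5  -2.1 -17.3  -0.  -74.8 -29.5]
```

Call:
arm_command([
  [[0, 0, -0.01, 0, 0.3], [0, 0, -0.025, 0, 0.3], [0, 0, -0.025, 0, 0.3], [-0.02, -0.005, 0, 0, 0.3], [-0.035, -0.008, 0, 0, 0.3], [-0.035, -0.008, 0, 0, 0.3], [-0.035, -0.008, 0, 0, 0.3], [-0.035, -0.008, 0, 0, 0.3], [-0.035, -0.008, 0, 0, 0.3], [-0.034, -0.008, 0, 0, 0.3], [-0.02, -0.005, 0, 0, 0.3], [0, 0, 0.02, 0, 0.3], [0, 0, 0.02, 0, 0.3], [0, 0, 0.005, 0, 0.3], [0, 0, 0, 0, 0.3], [0, 0, 0, 0, 0.3]],
])

```text
t: 6.45
position: [0.6053, 0.3332, 0.0778]
tcp_rot: [-180.0, 0.0, -90.0]
contact_force: [-0.8, -0.0, -2.4]
grip_width: 0.0631
```

```bash
python3 s.py; python3 -c "
from h import *
p,d,i,T=snap('scene');save('sc2',p)"
```

```text
6.45 [0.6053 0.3332 0.0778] [-1.7995e+02  1.0000e-02 -9.0000e+01] [-0.77 -0.03 -2.37] 0.0631 [ 45.4  17.7   6.2   0.  -78.4 -45.4]
```

View pics/sc2.png

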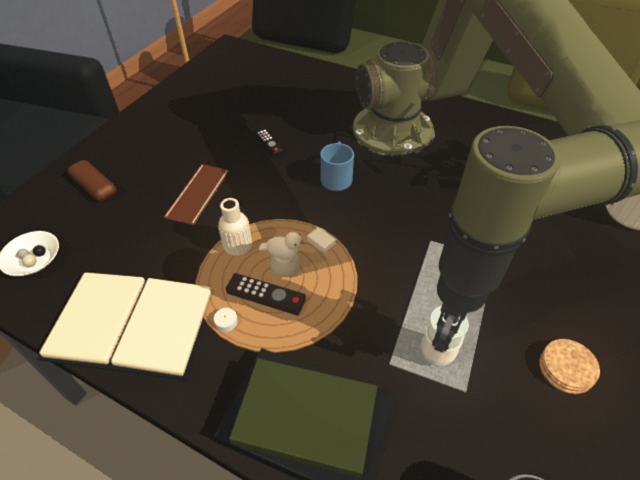

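The candle is held upright over the far end of the runner at (440,340). Lowering it now.

Call:
arm_command([
  [[0, 0, 0.008, 0, 0.3], [0, 0, 0.005, 0, 0.3], [0, 0, 0.002, 0, 0.3], [0, 0, 0.001, 0, 0.3], [0, 0, 0.001, 0, 0.3], [0, 0, 0.001, 0, 0.3], [0, 0, 0, 0, 0.3]],
])

```text
t: 7.2
position: [0.6051, 0.3331, 0.06]
tcp_rot: [-180.0, 0.0, -90.0]
contact_force: [-2.9, -1.7, 2.6]
grip_width: 0.0632
```

```bash
python3 s.py
```

```text
7.2 [0.6051 0.3331 0.06  ] [-1.7996e+02  2.0000e-02 -9.0000e+01] [-2.89 -1.66  2.57] 0.0632 [ 45.4  18.3   5.    0.  -76.7 -45.4]
```

Call:
arm_command([
  [[0, 0, 0, 0, 0.6], [0, 0, 0, 0, 0.8], [0, 0, 0, 0, 1], [0, 0, 0, 0, 1], [0, 0, -0.02, 0, 1], [0, 0, -0.04, 0, 1], [0, 0, -0.04, 0, 1], [0.03, 0.005, -0.03, 0, 1], [0.045, 0.006, 0, 0, 1], [0.045, 0.006, 0, 0, 1], [0.045, 0.006, 0, 0, 1], [0.045, 0.006, 0, 0, 1], [0.045, 0.006, 0, 0, 1], [0.045, 0.005, 0, 0, 1], [0.03, 0.005, 0, 0, 1], [0.019, 0, 0, -5.5, 1], [0, 0, 0, -5.5, 1], [0, 0, 0, 0, 1], [0, 0, 0, 0, 1]],
])

```text
t: 9.1
position: [0.56, -0.0159, 0.1889]
tcp_rot: [-180.0, 0.0, -79.2]
contact_force: [0.5, 0.2, -0.8]
grip_width: 0.0857
```

```bash
python3 s.py; python3 -c "
from fit import *
p,d,i,T=snap('scene');Q=cloud(i,T,d)[d>0];print(circ(Q,(.605,.333),.0325,(.01,.095)))"
```

```text
9.1 [ 0.56   -0.0159  0.1889] [-1.7999e+02  1.0000e-02 -7.9150e+01] [ 0.51  0.19 -0.83] 0.0857 [ 18.9  -3.8  -5.6  -0.  -88.2  -8.1]
(array([0.6046, 0.3338]), 904, 0.0005)
```

Call:
arm_command([
  [[0, 0, 0.03, 0, 1], [0, 0, 0.04, 0, 1], [0, 0, 0.035, 0, 1], [0, 0, 0.02, 0, 1], [0, 0, 0.01, 0, 1], [0, 0, 0.004, 0, 1], [0, 0, 0, 0, 1], [0, 0, 0, 0, 1]],
])

```text
t: 9.95
position: [0.5608, -0.0158, 0.0515]
tcp_rot: [-179.9, -0.0, -79.0]
contact_force: [-0.2, -0.4, 0.1]
grip_width: 0.0859
```

```bash
python3 s.py
```

```text
9.95 [ 0.5608 -0.0158  0.0515] [-1.7987e+02 -1.0000e-02 -7.9010e+01] [-0.24 -0.45  0.06] 0.0859 [ 18.9  -0.6 -17.    0.  -73.5  -7.9]
```

Closing gently in steps, to watch for uneven contact.

Call:
arm_command([
  [[0, 0, 0.0015, 0, 0.9], [0, 0, 0, 0, 0.8], [0, 0, 0, 0, 0.7], [0, 0, 0, 0, 0.6], [0, 0, 0, 0, 0.55], [0, 0, 0, 0, 0.5], [0, 0, 0, 0, 0.4], [0, 0, 0, 0, 0.3], [0, 0, 0, 0, 0.2], [0, 0, 0, 0, 0.2]],
], grip_force=30)

```text
t: 10.95
position: [0.5599, -0.016, 0.0488]
tcp_rot: [180.0, -0.0, -79.0]
contact_force: [-2.3, 0.2, 4.8]
grip_width: 0.0431
```

```bash
python3 s.py; python3 -c "
from h import *
p,d,i,T=snap('side');q=p[150:330,180:400];save('s3',cv2.resize(q,None,fx=3,fy=3))"
```

```text
10.95 [ 0.5599 -0.016   0.0488] [180.    -0.   -79.01] [-2.25  0.17  4.78] 0.0431 [ 18.9  -0.5 -17.2   0.  -73.3  -7.9]
```

View pics/s3.png

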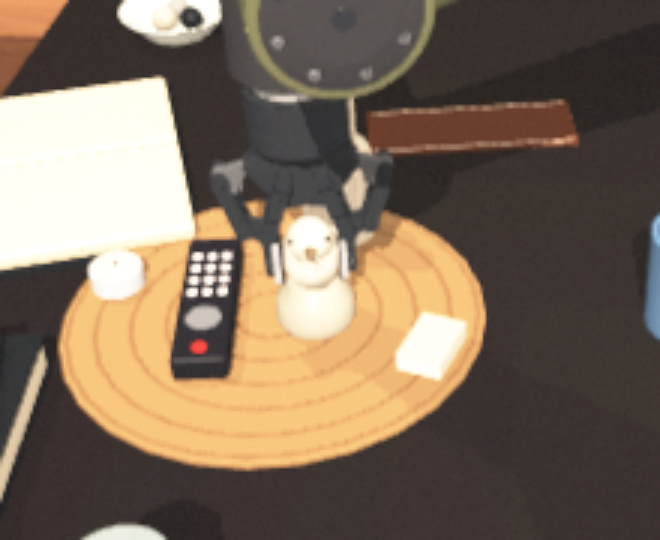

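The bird is held upright, with the pads on its body at (312,255). Lifting and moving it to the middle of the runner.

Call:
arm_command([
  [[0, 0, -0.005, 0, 0.2], [0, 0, -0.015, 0, 0.2], [0, 0, -0.02, 0, 0.2], [-0.013, 0, -0.01, 0, 0.2], [-0.02, 0, 0, 0, 0.2], [-0.03, 0, 0, 0, 0.2], [-0.035, 0, 0, 0, 0.2], [-0.035, 0, 0, 0, 0.2], [-0.035, 0, 0, 0, 0.2], [-0.035, 0, 0, 0, 0.2], [-0.035, 0, 0, 0, 0.2], [-0.035, 0, 0, 0, 0.2], [-0.03, 0, 0, 0, 0.2], [-0.025, -0.001, 0, 0, 0.2], [-0.015, 0, 0.01, 0, 0.2], [0, 0, 0.015, 0, 0.2], [0, 0, 0.01, 0, 0.2], [0, 0, 0, 0, 0.2], [0, 0, 0, 0, 0.2]],
], grip_force=40)

```text
t: 12.9
position: [0.4957, 0.32, 0.0632]
tcp_rot: [180.0, -0.0, -79.1]
contact_force: [0.1, 1.3, -3.4]
grip_width: 0.0428
```

```bash
python3 s.py; python3 -c "
from h import *
p,d,i,T=snap('side');q=p[250:430,150:400];save('s4',cv2.resize(q,None,fx=3,fy=3))"
```

```text
12.9 [0.4957 0.32   0.0632] [ 1.7997e+02 -4.0000e-02 -7.9060e+01] [ 0.08  1.33 -3.38] 0.0428 [ 52.3   3.5 -11.6   0.  -75.  -41.4]
```

View pics/s4.png

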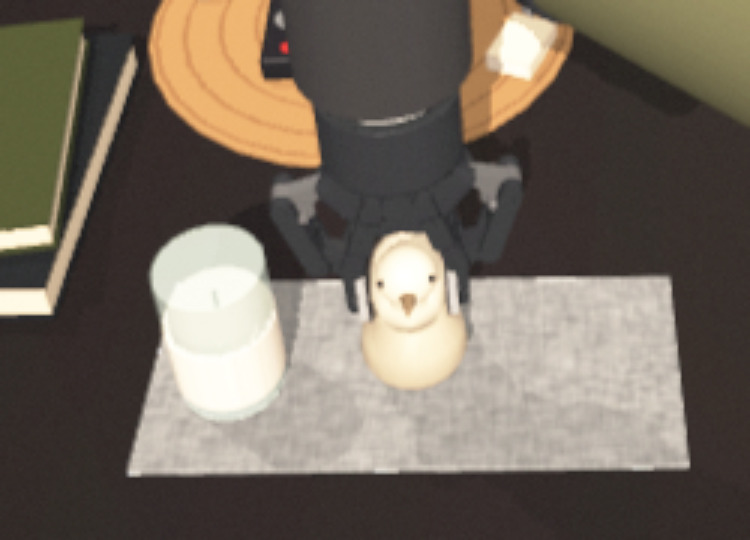

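The candle stands on the runner and the bird hangs upright over its middle at (412,310). Lowering.

Call:
arm_command([
  [[0, 0, 0.007, 0, 0.2], [0, 0, 0.004, 0, 0.2], [0, 0, 0.002, 0, 0.2], [0, 0, 0.001, 0, 0.2], [0, 0, 0.001, 0, 0.2], [0, 0, 0.0005, 0, 0.2], [0, 0, 0, 0, 0.2]],
])

```text
t: 13.65
position: [0.4955, 0.321, 0.048]
tcp_rot: [-180.0, 0.0, -79.0]
contact_force: [-0.6, 0.1, -3.7]
grip_width: 0.0429
```

```bash
python3 s.py
```

```text
13.65 [0.4955 0.321  0.048 ] [-1.800e+02  1.000e-02 -7.901e+01] [-0.62  0.13 -3.7 ] 0.0429 [ 52.4   4.1 -12.6  -0.  -73.3 -41.4]
```

Call:
arm_command([
  [[0, 0, 0.0005, 0, 0.2], [0, 0, 0.0005, 0, 0.2], [0, 0, 0.0005, 0, 0.2], [0, 0, 0, 0, 0.2], [0, 0, 0, 0, 0.2]],
])

```text
t: 14.15
position: [0.4956, 0.3211, 0.0469]
tcp_rot: [-180.0, 0.0, -79.0]
contact_force: [-0.9, 0.2, 0.1]
grip_width: 0.0427
```

```bash
python3 s.py
```

```text
14.15 [0.4956 0.3211 0.0469] [-1.7997e+02  2.0000e-02 -7.9000e+01] [-0.91  0.16  0.08] 0.0427 [ 52.4   4.1 -12.6   0.  -73.2 -41.4]
```

Call:
arm_command([
  [[0, 0, 0, 0, 0.4], [0, 0, 0, 0, 0.6], [0, 0, 0, 0, 0.8], [0, 0, 0, 0, 1], [0, 0, 0, 0, 1], [0, 0, -0.025, 0, 1], [0, 0, -0.04, 0, 1], [0, 0, -0.04, 0, 1], [0.02, 0, -0.04, 0, 1], [0.045, 0.003, -0.01, 0, 1], [0.045, 0.003, 0, 0, 1], [0.045, 0.003, 0, 0, 1], [0.045, 0.003, 0, 0, 1], [0.045, 0.003, 0, 0, 1], [0.045, 0.003, 0, 0, 1], [0.045, 0.003, 0, 0, 1], [0.045, 0.003, 0, 0, 1], [0.045, 0.002, 0, 0, 1], [0.03, 0, 0, 0, 1], [0.012, 0, 0, 0, 1]],
])

```text
t: 16.15
position: [0.559, -0.1452, 0.2011]
tcp_rot: [180.0, -0.0, -79.2]
contact_force: [0.6, 0.6, -0.1]
grip_width: 0.0853
```

```bash
python3 -c "
from fit import *
p,d,i,T=snap('scene');Q=cloud(i,T,d)[d>0];print(circ(Q,(.496,.32),.032,(.01,.036),.045), 'vase',circ(Q,(.558,-.142),.033,(.02,.07)))"; python3 s.py
```

```text
(array([0.4908, 0.3174]), 271, 0.0018) vase (array([ 0.557 , -0.1429]), 452, 0.001)
16.2 [ 0.559  -0.1453  0.201 ] [ 1.7995e+02 -2.0000e-02 -7.9180e+01] [-0.07  0.31 -0.27] 0.0854 [  5.3  -1.1  -1.8   0.  -89.4   5.5]
```

Call:
arm_command([
  [[-0.003, 0, 0.02, 0, 1], [0, 0, 0.04, 0, 1], [0, 0, 0.03, 0, 1], [0, 0, 0.015, 0, 1], [0, 0, 0, 0, 1], [0, 0, 0, 0, 0.8], [0, 0, 0, 0, 0.7], [0, 0, 0, 0, 0.6], [0, 0, 0, 0, 0.5], [0, 0, 0, 0, 0.45], [0, 0, 0, 0, 0.4], [0, 0, 0, 0, 0.3], [0, 0, 0, 0, 0.2], [0, 0, 0, 0, 0.1], [0, 0, 0, 0, 0.1]],
], grip_force=30)

```text
t: 17.7
position: [0.5588, -0.1396, 0.0969]
tcp_rot: [-179.9, -0.0, -79.0]
contact_force: [2.1, 0.1, 3.3]
grip_width: 0.0354
```

```bash
python3 s.py
```

```text
17.7 [ 0.5588 -0.1396  0.0969] [-1.7994e+02 -2.0000e-02 -7.9000e+01] [2.06 0.06 3.27] 0.0354 [  5.9   0.1 -11.4   0.  -78.4   5.1]
```

Call:
arm_command([
  [[0, 0, -0.005, 0, 0.1], [0, 0, -0.02, 0, 0.1], [0, 0, -0.025, 0, 0.1], [-0.02, 0.0035, -0.01, 0, 0.1], [-0.03, 0.0055, 0, 0, 0.1], [-0.04, 0.007, 0, 0, 0.1], [-0.04, 0.007, 0, 0, 0.1], [-0.04, 0.007, 0, 0, 0.1], [-0.04, 0.007, 0, 0, 0.1], [-0.04, 0.007, 0, 0, 0.1], [-0.04, 0.007, 0, 0, 0.1], [-0.04, 0.007, 0, 0, 0.1], [-0.04, 0.007, 0, 0, 0.1], [-0.04, 0.007, 0, 0, 0.1], [-0.033, 0.006, 0, 0, 0.1], [-0.02, 0.0035, 0, 0, 0.1], [-0.01, 0.002, 0.02, 0, 0.1], [0, 0, 0.02, 0, 0.1], [0, 0, 0, 0, 0.1], [0, 0, 0, 0, 0.1]],
], grip_force=40)

```text
t: 19.7
position: [0.3862, 0.3083, 0.1162]
tcp_rot: [179.9, -0.1, -79.0]
contact_force: [0.7, 0.6, -1.0]
grip_width: 0.035
```

```bash
python3 s.py
```

```text
19.7 [0.3862 0.3083 0.1162] [ 1.7994e+02 -9.0000e-02 -7.9020e+01] [ 0.73  0.61 -0.99] 0.035 [ 62.  -13.2 -21.6   0.  -81.7 -51.1]
```

Call:
arm_command([
  [[0, 0, 0.01, 0, 0.1], [0, 0, 0.006, 0, 0.1], [0, 0, 0.002, 0, 0.1], [0, 0, 0.001, 0, 0.1], [0, 0, 0.001, 0, 0.1], [0, 0, 0.0005, 0, 0.1], [0, 0, 0.0005, 0, 0.1], [0, 0, 0.0005, 0, 0.1], [0, 0, 0, 0, 0.1], [0, 0, 0, 0, 0.1]],
])

```text
t: 20.7
position: [0.3863, 0.3089, 0.095]
tcp_rot: [-180.0, 0.0, -79.0]
contact_force: [0.1, 0.2, -2.0]
grip_width: 0.0353
```

```bash
python3 s.py; python3 -c "
from h import *
p,d,i,T=snap('side');q=p[220:430,150:420];save('s5',cv2.resize(q,None,fx=2.8,fy=2.8))"
```

```text
20.7 [0.3863 0.3089 0.095 ] [-1.800e+02  1.000e-02 -7.901e+01] [ 0.05  0.16 -1.96] 0.0353 [ 62.  -12.7 -23.4  -0.  -79.3 -51.1]
```

View pics/s5.png

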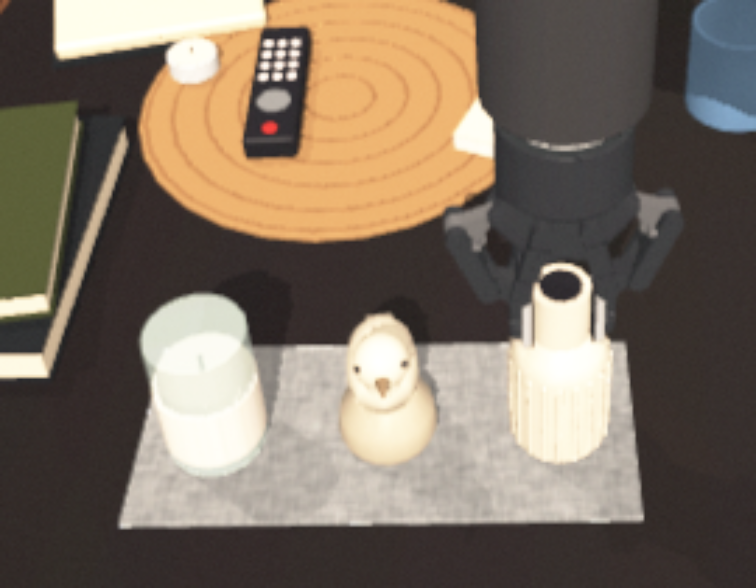

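The candle (205,385), bird (388,390) and vase (560,360) all stand upright over the runner. A little further down until contact.

Call:
arm_command([
  [[0, 0, 0.0005, 0, 0.1], [0, 0, 0.0005, 0, 0.1], [0, 0, 0, 0, 0.1], [0, 0, 0, 0, 0.1]],
])

```text
t: 21.15
position: [0.3865, 0.309, 0.0949]
tcp_rot: [-180.0, 0.0, -79.0]
contact_force: [-2.5, -1.7, 5.9]
grip_width: 0.0353
```

```bash
python3 s.py
```

```text
21.15 [0.3865 0.309  0.0949] [-1.7996e+02  3.0000e-02 -7.9000e+01] [-2.49 -1.73  5.91] 0.0353 [ 62.1 -12.7 -23.4   0.  -79.3 -51.1]
```

Call:
arm_command([
  [[0, 0, 0, 0, 0.4], [0, 0, 0, 0, 0.6], [0, 0, 0, 0, 0.8], [0, 0, 0, 0, 1], [0, 0, 0, 0, 1], [0, 0, -0.025, 0, 1], [0, 0, -0.04, 0, 1], [0, 0, -0.04, 0, 1], [0.02, -0.009, -0.035, 0, 1], [0.04, -0.017, -0.03, 0, 1], [0.04, -0.017, 0, 0, 1], [0.04, -0.017, 0, 0, 1], [0.04, -0.018, 0, 0, 1], [0.04, -0.018, 0, 0, 1], [0.04, -0.018, 0, 0, 1], [0.04, -0.018, 0, 0, 1], [0.04, -0.018, 0, 0, 1], [0.025, -0.01, 0, 3, 1], [0.012, -0.005, 0, 0, 1], [0, 0, 0, 0, 1]],
])

```text
t: 23.15
position: [0.6187, -0.0294, 0.2613]
tcp_rot: [179.9, -0.0, -82.1]
contact_force: [0.2, 0.5, 0.4]
grip_width: 0.0854
```

```bash
python3 - <<'E'
from fit import *
p,d,i,T=snap('scene');Q=cloud(i,T,d)[d>0];print('vase',circ(Q,(.387,.309),.033,(.02,.07)),circ(Q,(.387,.309),.018,(.1,.13)))
p,d,i,T=snap('wrist');save('w6',p)
E
python3 s.py
```

```text
vase (array([0.3841, 0.3071]), 497, 0.0008) (array([0.3862, 0.307 ]), 204, 0.0006)
23.25 [ 0.6181 -0.0278  0.2622] [ 1.7999e+02  1.0000e-02 -8.1970e+01] [-0.81  0.04  0.05] 0.0854 [ 15.9   5.5  11.4  -0.  -96.   -7.9]
```

View pics/w6.png

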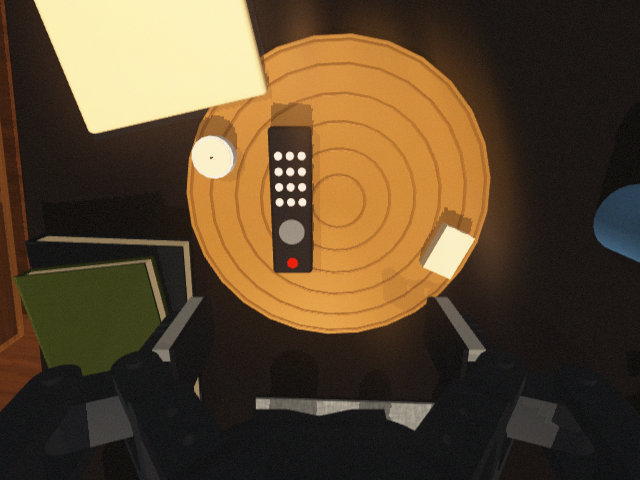

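The remote's top face spans pixel corners (269,127), (311,127), (312,271) and (274,271). The mat is empty apart from the tealight at (213,157) and the white block at (448,251).

```bash
python3 - <<'E'
from fit import *
f=np.load('wrist.npz');i=cams.camera_info('wrist');T=f['T'];g=lambda u,v,z:ray(i,T,u,v,z)[:2]
q=np.array([g(*k,.028) for k in((269,127),(311,127),(312,271),(274,271))]);print(q.round(4),q.mean(0))
a=(q[3]+q[2]-q[0]-q[1])/2;print(np.linalg.norm(a),np.degrees(np.arctan2(a[1],a[0])))
print('red',g(292,263,.028),'btn',g(290,180,.028))
Q=cloud(i,T,f['d']);col=f['p'].astype(int).sum(2);b=np.zeros((480,640),bool);b[118:280,258:322]=1
for lo in (.022,.025):
    m=b&(Q[...,2]>lo)&(Q[...,2]<.034);print(cv2.minAreaRect(Q[m][:,:2].astype(np.float32)*1000),m.sum())
m=b&(Q[...,2]>.025);print(np.median(Q[m][:,2]), Q[m].mean(0))
E
```

```text
[[ 0.677  -0.0901]
 [ 0.6355 -0.0959]
 [ 0.6137  0.058 ]
 [ 0.656   0.0639]] [ 0.64553861 -0.01602737]
0.15548593256772572 97.89701372646394
red [0.63710868 0.05153221] btn [ 0.65008137 -0.04039966]
((646.6797485351562, -15.0738525390625), (44.05942916870117, 158.966064453125), 7.901646137237549) 6009
((646.6099853515625, -15.2274169921875), (43.64478302001953, 158.75096130371094), 7.751791000366211) 5899
0.028145747312340874 [ 0.64685211 -0.02095128  0.03066147]
```

Call:
arm_command([
  [[-0.0085, -0.03, 0.03, 0, 0.78], [0, 0, 0.04, 0, 0.75], [0, 0, 0.045, 0, 0.75], [0, 0, 0.045, 0, 0.75], [0, 0, 0.04, 0, 0.75], [0, 0, 0, 0, 0.75], [0, 0, 0, 0, 0.75], [0, 0, 0, 0, 0.75]],
])

```text
t: 24.05
position: [0.6486, -0.015, 0.0664]
tcp_rot: [-179.7, -0.0, -81.9]
contact_force: [-0.4, 0.3, 0.5]
grip_width: 0.0638
```

```bash
python3 s.py
```

```text
24.05 [ 0.6486 -0.015   0.0664] [-1.7969e+02 -3.0000e-02 -8.1940e+01] [-0.4   0.3   0.49] 0.0638 [ 16.3  11.7  -2.2   0.1 -75.8  -8.3]
```

Call:
arm_command([
  [[0, 0.0015, 0.025, 0, 0.75], [0, 0, 0.02, 0, 0.75], [0, 0, 0.01, 0, 0.75], [0, 0, 0.0025, 0, 0.75], [0, 0, 0, 0, 0.75], [0, 0, 0, 0, 0.75], [0, 0, 0, 0, 0.75]],
])

```text
t: 24.75
position: [0.6461, -0.0157, 0.0062]
tcp_rot: [-179.9, 0.0, -82.0]
contact_force: [0.5, -0.5, 0.1]
grip_width: 0.0641
```

```bash
python3 s.py
```

```text
24.75 [ 0.6461 -0.0157  0.0062] [-179.89    0.    -82.  ] [ 0.49 -0.47  0.11] 0.0641 [ 16.3  14.   -6.    0.  -69.9  -8.3]
```

Call:
arm_command([
  [[0, 0, -0.001, 0, 0.65], [0, 0, 0, 0, 0.55], [0, 0, 0, 0, 0.5], [0, 0, 0, 0, 0.4], [0, 0, 0, 0, 0.3], [0, 0, 0, 0, 0.2], [0, 0, 0, 0, 0.2], [0, 0, 0, 0, 0.2]],
], grip_force=35)

```text
t: 25.55
position: [0.6458, -0.0158, 0.0065]
tcp_rot: [-179.9, -0.0, -82.0]
contact_force: [-0.4, 0.7, 4.8]
grip_width: 0.0434
```

```bash
python3 s.py
```

```text
25.55 [ 0.6458 -0.0158  0.0065] [-1.7994e+02 -1.0000e-02 -8.2000e+01] [-0.4   0.69  4.83] 0.0434 [ 16.3  14.   -6.    0.  -69.9  -8.3]
```

Call:
arm_command([
  [[0, 0, -0.005, 0, 0.2], [0, 0, -0.02, 0, 0.2], [0, 0, -0.03, 0, 0.2], [0, 0, -0.03, 0, 0.2], [0, 0, -0.02, 4, 0.2], [0, 0, 0, 8, 0.2], [0, 0, 0, 8, 0.2], [0, 0, 0, 8, 0.2], [0, 0, 0, 8, 0.2], [0, 0, 0, 8, 0.2], [0, 0, 0, 8, 0.2], [0, 0, 0, 8, 0.2], [0, 0, 0, 8, 0.2], [0, 0, 0, 8, 0.2], [0, 0, 0, 8, 0.2], [0, 0, 0, 6, 0.2], [0, 0, 0, 0, 0.2], [0, 0, 0, 0, 0.2]],
])

```text
t: 27.35
position: [0.6449, -0.0158, 0.11]
tcp_rot: [180.0, -0.1, -171.9]
contact_force: [0.9, -0.1, -1.0]
grip_width: 0.0434
```

```bash
python3 s.py; python3 - <<'E'
from fit import *
for n in('scene','side'):
    p,d,i,T=snap(n)
    if n=='scene': save('sc7',p)
    Q=cloud(i,T,d);c=p.astype(int)
    m=(np.abs(Q[...,0]-.462)<.14)&(np.abs(Q[...,1]+.322)<.09)&(Q[...,2]<.02)&(c[...,0]>c[...,2]+20)&(c[...,0]>60)
    m=cv2.morphologyEx(m.astype(np.uint8),cv2.MORPH_OPEN,np.ones((2,2)))
    k,l,s,ce=cv2.connectedComponentsWithStats(m);j=1+s[1:,4].argmax()
    v,u=np.where(l==j);W=np.array([ray(i,T,a,b,.004)[:2] for a,b in zip(u,v)],np.float32)*1000
    print(n,cv2.minAreaRect(W),len(W),W.mean(0))
E
```

```text
27.35 [ 0.6449 -0.0158  0.11  ] [ 1.7998e+02 -8.0000e-02 -1.7185e+02] [ 0.9  -0.07 -1.02] 0.0434 [ 16.3  10.2   0.8  -0.  -80.6 -98.2]
scene ((464.6973876953125, -320.0169677734375), (202.28536987304688, 83.65061950683594), 10.719515800476074) 1764 [ 476.66083 -320.02396]
side ((457.37322998046875, -321.00555419921875), (202.2285614013672, 91.21893310546875), 9.997146606445312) 1134 [ 457.76608 -319.61368]
```

Call:
arm_command([
  [[0.011, -0.014, 0, 0, 0.2], [0.02, -0.025, 0, 0, 0.2], [0.024, -0.03, 0, 0, 0.2], [0.024, -0.03, 0, 0, 0.2], [0.024, -0.03, 0, 0, 0.2], [0.024, -0.03, 0, 0, 0.2], [0.024, -0.03, 0, 0, 0.2], [0.024, -0.03, 0, 0, 0.2], [0.024, -0.029, 0, 0, 0.2], [0.015, -0.018, 0, 0, 0.2], [0.009, -0.01, 0.02, 0, 0.2], [0, 0, 0.03, 0, 0.2], [0, 0, 0.02, 0, 0.2], [0, 0, 0, 0, 0.2], [0, 0, 0, 0, 0.2], [0, 0, 0, 0, 0.2]],
])

```text
t: 29.05
position: [0.4637, -0.3207, 0.0428]
tcp_rot: [-179.9, 0.1, -172.0]
contact_force: [0.2, -0.5, -0.6]
grip_width: 0.0434
```

```bash
python3 s.py; python3 - <<'E'
from fit import *
a=snap('scene')[0][130:250,120:280];b=snap('side')[0][130:250,250:410]
save('sc8',np.hstack([cv2.resize(x,None,fx=2.5,fy=4) if 0 else cv2.resize(x,(400,300),interpolation=2) for x in(a,b)]))
E
```

```text
29.05 [ 0.4637 -0.3207  0.0428] [-1.7991e+02  1.2000e-01 -1.7197e+02] [ 0.24 -0.46 -0.55] 0.0434 [-14.2   0.1 -17.2   0.  -72.5 -67.7]
```

View pics/sc8.png

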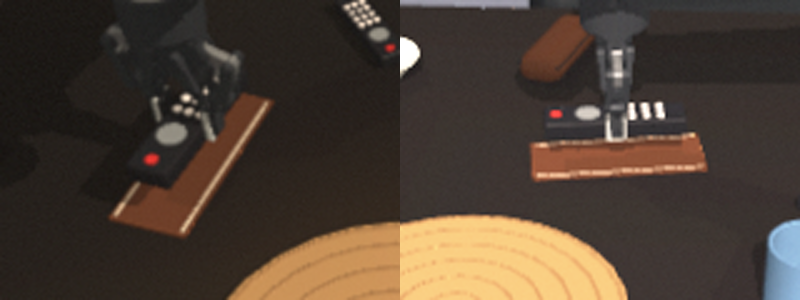

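The remote is level and centred lengthwise over the leather mat (right view: remote 548–685, mat 533–697). Lowering.

Call:
arm_command([
  [[0, 0, 0.015, 0, 0.2], [0, 0, 0.012, 0, 0.2], [0, 0, 0.005, 0, 0.2], [0, 0, 0.002, 0, 0.2], [0, 0, 0.001, 0, 0.2], [0, 0, 0.001, 0, 0.2], [0, 0, 0.001, 0, 0.2], [0, 0, 0, 0, 0.2], [0, 0, 0, 0, 0.2]],
])

```text
t: 30.05
position: [0.4632, -0.3203, 0.0045]
tcp_rot: [-180.0, 0.0, -172.0]
contact_force: [-1.2, 1.2, 2.6]
grip_width: 0.0431
```

```bash
python3 s.py
```

```text
30.05 [ 0.4632 -0.3203  0.0045] [-1.7997e+02  4.0000e-02 -1.7200e+02] [-1.2   1.19  2.64] 0.0431 [-14.2   2.1 -19.4   0.  -68.4 -67.8]
```

Call:
arm_command([
  [[0, 0, 0, 0, 0.6], [0, 0, 0, 0, 0.7], [0, 0, 0, 0, 0.75], [0, 0, 0, 0, 0.75], [0, 0, -0.02, 0, 0.75], [0, 0, -0.04, 0, 1], [0, 0, -0.05, 0, 1], [0, 0, -0.05, 0, 1], [0, 0, -0.05, 0, 1], [0, 0, 0, 0, 1], [0, 0, 0, 0, 1]],
])

```text
t: 31.15
position: [0.4635, -0.3202, 0.2153]
tcp_rot: [-179.9, 0.2, -172.0]
contact_force: [-0.0, -0.1, -1.2]
grip_width: 0.0858
```

```bash
python3 s.py; python3 - <<'E'
from fit import *
p,d,i,T=snap('wrist');save('w9',p)
E
```

```text
31.15 [ 0.4635 -0.3202  0.2153] [-179.95    0.18 -172.01] [-0.05 -0.05 -1.24] 0.0858 [-14.2  -3.5  -2.6  -0.  -90.8 -67.8]
```

View pics/w9.png

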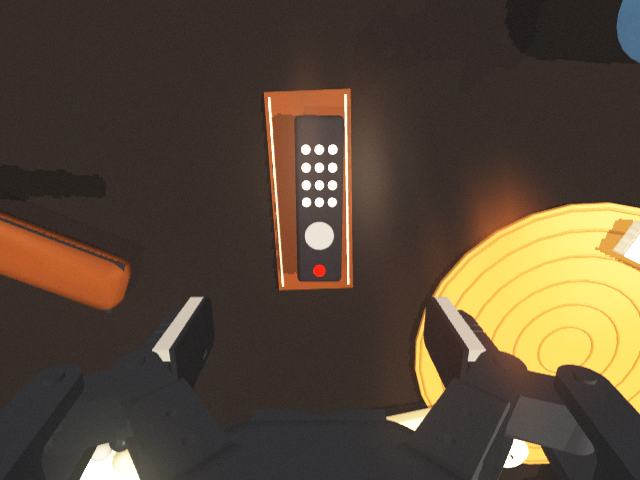

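The remote lies face up, shifted to one side of the mat (mat corners (264,93), (351,90), (353,287), (279,290); remote top (297,115), (343,117), (341,281), (298,281)). Measuring the offset.

```bash
python3 - <<'E'
from fit import *
f=np.load('wrist.npz');i=cams.camera_info('wrist');T=f['T']
def q(c,z):
    a=np.array([ray(i,T,*k,z)[:2] for k in c]);v=a[3]+a[2]-a[0]-a[1];return a.mean(0),np.degrees(np.arctan2(v[1],v[0])),np.linalg.norm(v)/2,np.linalg.norm(a[1]+a[2]-a[0]-a[3])/2
L=q(((264,93),(351,90),(353,287),(279,290)),.004);M=q(((297,116),(343,116),(341,281),(298,281)),.026);print(L,M)
d=M[0]-L[0];t=np.radians(L[1]);print('remote in leather (mm)',1000*np.array([[np.cos(t),np.sin(t)],[-np.sin(t),np.cos(t)]])@d)
Q=cloud(i,T,f['d']);m=(Q[...,2]>.02)&(Q[...,2]<.034);m[:,:288]=0;m[:,350:]=0;m[290:]=0;print(cv2.minAreaRect(Q[m][:,:2].astype(np.float32)*1000))
c=cv2.cvtColor(f['p'],cv2.COLOR_RGB2HSV);k=(Q[...,2]>.001)&(Q[...,2]<.034);k[:,:255]=0;k[:,360:]=0;k[295:]=0;k[:85]=0
print(cv2.minAreaRect(Q[k][:,:2].astype(np.float32)*1000))
E
```

```text
(array([ 0.46314974, -0.32665312]), np.float64(10.124723374110225), np.float64(0.19791801338526244), np.float64(0.07954880299904393)) (array([ 0.46330856, -0.31895542]), np.float64(7.887253291960204), np.float64(0.15726564218160824), np.float64(0.041590420787684906))
remote in leather (mm) [1.50953397 7.54990345]
((462.98553466796875, -319.9150390625), (158.16363525390625, 44.0595588684082), 8.085519790649414)
((465.11468505859375, -332.4277038574219), (211.58714294433594, 112.6433334350586), 8.00895881652832)
```

The remote is about 1.5 mm / 7.5 mm off centre and 2° off in angle, within tolerance. Now returning the vase.

Call:
arm_command([
  [[0, 0, 0, -8.5, 1], [0, 0, 0, -8.5, 1], [0, 0, 0, -8.5, 1], [0, 0, 0, -8.5, 1], [0, 0, 0, -8.5, 1], [0, 0, 0, -8.5, 1], [0, 0, 0, -8.5, 1], [0, 0, 0, -8.5, 1], [0, 0, 0, -8.5, 1], [0, 0, 0, -8.5, 1], [0, 0, 0, -8, 1], [-0.04, -0.003, 0, 0, 1], [-0.042, -0.003, 0, 0, 1], [-0.042, -0.003, 0, 0, 1], [-0.042, -0.003, 0, 0, 1], [-0.042, -0.003, 0, 0, 1], [-0.042, -0.003, 0, 0, 1], [-0.042, -0.003, 0, 0, 1], [-0.042, -0.003, 0, 0, 1], [-0.042, -0.003, 0, 0, 1]],
])

```text
t: 33.2
position: [0.4166, 0.0555, 0.2121]
tcp_rot: [179.9, -0.0, -79.0]
contact_force: [0.6, 0.2, -0.8]
grip_width: 0.0855
```

Call:
arm_command([
  [[-0.042, -0.003, 0, 0, 1], [-0.042, -0.003, 0, 0, 1], [-0.042, -0.003, 0, 0, 1], [-0.042, -0.003, 0, 0, 1], [-0.042, -0.003, 0, 0, 1], [-0.03, -0.002, 0, 0, 1], [-0.016, -0.001, 0, 0, 1], [0, 0, 0, 0, 1], [0, 0, 0, 0, 1], [0, 0, 0, 0, 1]],
])

```text
t: 34.2
position: [0.3868, 0.3079, 0.2137]
tcp_rot: [180.0, -0.0, -79.1]
contact_force: [0.4, 0.1, -0.2]
grip_width: 0.0855
```

```bash
python3 s.py
```

```text
34.2 [0.3868 0.3079 0.2137] [ 1.7999e+02 -1.0000e-02 -7.9070e+01] [ 0.35  0.07 -0.24] 0.0855 [ 61.9 -14.1 -12.1   0.  -92.  -51. ]
```

Call:
arm_command([
  [[-0.001, 0, 0.03, 0, 1], [0, 0, 0.04, 0, 1], [0, 0, 0.03, 0, 1], [0, 0, 0.013, 0, 1], [0, 0, 0.005, 0, 1], [0, 0, 0, 0, 1], [0, 0, 0, 0, 0.8], [0, 0, 0, 0, 0.7], [0, 0, 0, 0, 0.6], [0, 0, 0, 0, 0.5], [0, 0, 0, 0, 0.45], [0, 0, 0, 0, 0.4], [0, 0, 0, 0, 0.3], [0, 0, 0, 0, 0.2], [0, 0, 0, 0, 0.1], [0, 0, 0, 0, 0.1]],
], grip_force=30)

```text
t: 35.8
position: [0.3865, 0.31, 0.0961]
tcp_rot: [-180.0, 0.0, -79.0]
contact_force: [0.7, 0.0, 2.7]
grip_width: 0.0354
```

```bash
python3 s.py
```

```text
35.8 [0.3865 0.31   0.0961] [-1.7998e+02  2.0000e-02 -7.9010e+01] [0.67 0.01 2.69] 0.0354 [ 62.1 -12.6 -23.2   0.  -79.4 -51.1]
```

Call:
arm_command([
  [[0, 0, -0.005, 0, 0.1], [0, 0, -0.02, 0, 0.1], [0, 0, -0.025, 0, 0.1], [0.01, -0.002, -0.01, 0, 0.1], [0.02, -0.0035, 0, 0, 0.1], [0.033, -0.006, 0, 0, 0.1], [0.04, -0.007, 0, 0, 0.1], [0.04, -0.007, 0, 0, 0.1], [0.04, -0.007, 0, 0, 0.1], [0.04, -0.007, 0, 0, 0.1], [0.04, -0.007, 0, 0, 0.1], [0.04, -0.007, 0, 0, 0.1], [0.04, -0.007, 0, 0, 0.1], [0.04, -0.007, 0, 0, 0.1], [0.04, -0.007, 0, 0, 0.1], [0.03, -0.0055, 0, 0, 0.1], [0.02, -0.0035, 0.01, 0, 0.1], [0, 0, 0.02, 0, 0.1], [0, 0, 0, 0, 0.1], [0, 0, 0, 0, 0.1]],
], grip_force=40)

```text
t: 37.8
position: [0.5578, -0.1389, 0.1252]
tcp_rot: [179.9, 0.0, -79.0]
contact_force: [0.6, 0.6, -1.1]
grip_width: 0.0353
```

```bash
python3 s.py
```

```text
37.8 [ 0.5578 -0.1389  0.1252] [ 1.7988e+02  1.0000e-02 -7.9020e+01] [ 0.58  0.59 -1.15] 0.0353 [  6.   -0.6  -9.2  -0.  -81.6   5. ]
```

Call:
arm_command([
  [[0, -0.001, 0.012, 0, 0.1], [0, 0, 0.008, 0, 0.1], [0, 0, 0.003, 0, 0.1], [0, 0, 0.0015, 0, 0.1], [0, 0, 0.001, 0, 0.1], [0, 0, 0.0005, 0, 0.1], [0, 0, 0, 0, 0.1], [0, 0, 0, 0, 0.1]],
])

```text
t: 38.6
position: [0.5596, -0.1384, 0.1001]
tcp_rot: [-180.0, -0.0, -79.0]
contact_force: [-0.2, -0.8, -2.5]
grip_width: 0.035
```

```bash
python3 s.py
```

```text
38.6 [ 0.5596 -0.1384  0.1001] [-179.98   -0.    -79.01] [-0.19 -0.77 -2.49] 0.035 [  6.    0.1 -11.1   0.  -78.8   5. ]
```

Call:
arm_command([
  [[0, 0, 0.001, 0, 0.1], [0, 0, 0.0005, 0, 0.1], [0, 0, 0.0005, 0, 0.1], [0, 0, 0.0003, 0, 0.1], [0, 0, 0, 0, 0.1], [0, 0, 0, 0, 0.1]],
])

```text
t: 39.2
position: [0.5596, -0.1385, 0.0982]
tcp_rot: [-180.0, -0.0, -79.0]
contact_force: [-2.3, 1.1, 4.7]
grip_width: 0.0351
```

```bash
python3 s.py
```

```text
39.2 [ 0.5596 -0.1385  0.0982] [-1.7997e+02 -2.0000e-02 -7.9000e+01] [-2.32  1.06  4.68] 0.0351 [  6.    0.2 -11.2   0.  -78.6   5. ]
```

Call:
arm_command([
  [[0, 0, 0, 0, 0.4], [0, 0, 0, 0, 0.6], [0, 0, 0, 0, 0.8], [0, 0, 0, 0, 1], [0, 0, 0, 0, 1], [0, 0, -0.025, 0, 1], [0, 0, -0.035, 0, 1], [-0.02, -0.001, -0.035, 0, 1], [-0.042, -0.0025, -0.01, 0, 1], [-0.042, -0.0025, 0, 0, 1], [-0.042, -0.0025, 0, 0, 1], [-0.042, -0.0025, 0, 0, 1], [-0.042, -0.0025, 0, 0, 1], [-0.042, -0.0025, 0, 0, 1], [-0.042, -0.0025, 0, 0, 1], [-0.042, -0.0025, 0, 0, 1], [-0.042, -0.0025, 0, 0, 1], [-0.042, -0.0015, 0, 0, 1], [-0.023, 0, 0, 0, 1], [0, 0, 0, 0, 1]],
])

```text
t: 41.2
position: [0.4948, 0.3234, 0.2015]
tcp_rot: [179.9, -0.0, -78.8]
contact_force: [0.4, -0.4, 0.3]
grip_width: 0.0853
```

```bash
python3 -c "
from fit import *
for n in('scene','side'):
  p,d,i,T=snap(n);Q=cloud(i,T,d)[d>0];print(n,'vase',circ(Q,(.558,-.142),.033,(.02,.07)),circ(Q,(.558,-.142),.018,(.102,.132)))"; python3 s.py
```

```text
scene vase (array([ 0.5579, -0.1427]), 439, 0.0008) (array([ 0.5594, -0.1416]), 184, 0.0007)
side vase (array([ 0.5606, -0.1432]), 96, 0.0008) (None, 0)
41.3 [0.4956 0.321  0.2022] [ 1.7997e+02 -3.0000e-02 -7.8960e+01] [ 0.66 -0.28 -0.37] 0.0855 [ 52.4   0.8   0.3   0.  -89.5 -41.3]
```

The vase is back within about 1 mm. Next the bird.

Call:
arm_command([
  [[0, 0, 0.035, 0, 1], [0, 0, 0.045, 0, 1], [0, 0, 0.04, 0, 1], [0, 0, 0.02, 0, 1], [0, 0, 0.01, 0, 1], [0, 0, 0.004, 0, 1], [0, 0, 0, 0, 1], [0, 0, 0, 0, 0.9], [0, 0, 0, 0, 0.8], [0, 0, 0, 0, 0.7], [0, 0, 0, 0, 0.6], [0, 0, 0, 0, 0.55], [0, 0, 0, 0, 0.5], [0, 0, 0, 0, 0.4], [0, 0, 0, 0, 0.3], [0, 0, 0, 0, 0.2], [0, 0, 0, 0, 0.2]],
], grip_force=30)

```text
t: 43.0
position: [0.4959, 0.321, 0.049]
tcp_rot: [-180.0, 0.0, -79.0]
contact_force: [-2.4, -0.0, 4.6]
grip_width: 0.043
```

```bash
python3 s.py
```

```text
43.0 [0.4959 0.321  0.049 ] [-1.7998e+02  2.0000e-02 -7.9000e+01] [-2.41 -0.01  4.63] 0.043 [ 52.4   4.1 -12.5   0.  -73.4 -41.4]
```

Call:
arm_command([
  [[0, 0, -0.005, 0, 0.2], [0, 0, -0.015, 0, 0.2], [0, 0, -0.02, 0, 0.2], [0.013, 0, -0.01, 0, 0.2], [0.02, 0, 0, 0, 0.2], [0.03, 0, 0, 0, 0.2], [0.035, 0, 0, 0, 0.2], [0.035, 0, 0, 0, 0.2], [0.035, 0, 0, 0, 0.2], [0.035, 0, 0, 0, 0.2], [0.035, 0, 0, 0, 0.2], [0.035, 0, 0, 0, 0.2], [0.03, 0, 0, 0, 0.2], [0.025, 0.001, 0, 0, 0.2], [0.015, 0, 0.01, 0, 0.2], [0, 0, 0.015, 0, 0.2], [0, 0, 0.006, 0, 0.2], [0, 0, 0, 0, 0.2], [0, 0, 0, 0, 0.2]],
], grip_force=40)

```text
t: 44.9
position: [0.5601, -0.0154, 0.0674]
tcp_rot: [180.0, -0.0, -78.9]
contact_force: [0.4, -0.5, -3.8]
grip_width: 0.0426
```

```bash
python3 s.py
```

```text
44.9 [ 0.5601 -0.0154  0.0674] [ 1.7998e+02 -1.0000e-02 -7.8940e+01] [ 0.39 -0.51 -3.85] 0.0426 [ 19.   -1.2 -15.9   0.  -75.4  -7.9]
```

Call:
arm_command([
  [[0, 0, 0.007, 0, 0.2], [0, 0, 0.004, 0, 0.2], [0, 0, 0.002, 0, 0.2], [0, 0, 0.001, 0, 0.2], [0, 0, 0.0005, 0, 0.2], [0, 0, 0.0005, 0, 0.2], [0, 0, 0, 0, 0.2], [0, 0, 0, 0, 0.2]],
])

```text
t: 45.7
position: [0.5602, -0.016, 0.0526]
tcp_rot: [-180.0, 0.0, -79.0]
contact_force: [-0.2, -0.1, -4.3]
grip_width: 0.043
```

```bash
python3 s.py
```

```text
45.7 [ 0.5602 -0.016   0.0526] [-179.99    0.    -79.01] [-0.16 -0.07 -4.3 ] 0.043 [ 18.9  -0.6 -16.9  -0.  -73.7  -7.9]
```

Call:
arm_command([
  [[0, 0, 0.0007, 0, 0.2], [0, 0, 0.0005, 0, 0.2], [0, 0, 0.0005, 0, 0.2], [0, 0, 0.0003, 0, 0.2], [0, 0, 0, 0, 0.2], [0, 0, 0, 0, 0.2]],
])

```text
t: 46.3
position: [0.5602, -0.0161, 0.0511]
tcp_rot: [-180.0, -0.0, -79.0]
contact_force: [-3.8, 0.9, 3.4]
grip_width: 0.0424
```

```bash
python3 s.py
```

```text
46.3 [ 0.5602 -0.0161  0.0511] [-1.7999e+02 -1.0000e-02 -7.9000e+01] [-3.76  0.94  3.37] 0.0424 [ 18.9  -0.6 -17.    0.  -73.6  -7.9]
```

Call:
arm_command([
  [[0, 0, 0, 0, 0.4], [0, 0, 0, 0, 0.6], [0, 0, 0, 0, 0.8], [0, 0, 0, 0, 1], [0, 0, 0, 0, 1], [0, 0, -0.025, 0, 1], [0, 0, -0.04, 0, 1], [0, 0, -0.04, 0, 1], [-0.02, -0.007, -0.035, 0, 1], [-0.038, -0.0125, 0, 0, 1], [-0.038, -0.0125, 0, 0, 1], [-0.038, -0.0125, 0, 0, 1], [-0.038, -0.0125, 0, 0, 1], [-0.038, -0.0125, 0, 0, 1], [-0.038, -0.0125, 0, 0, 1], [-0.038, -0.0125, 0, 0, 1], [-0.03, -0.01, 0, 0, 1], [-0.018, -0.006, 0, 0, 1], [0, 0, 0, 0, 1], [0, 0, 0, 0, 1]],
])

```text
t: 48.3
position: [0.6049, 0.333, 0.19]
tcp_rot: [180.0, -0.0, -79.0]
contact_force: [0.1, -0.0, -0.0]
grip_width: 0.0855
```

```bash
python3 -c "
from fit import *
for n in('scene','side'):
  p,d,i,T=snap(n);Q=cloud(i,T,d)[d>0];print(n,'bird stone',circ(Q,(.557,-.018),.032,(.012,.04),.045))"; python3 s.py
```

```text
scene bird stone (array([ 0.5568, -0.0207]), 369, 0.0022)
side bird stone (array([ 0.5601, -0.0231]), 328, 0.0022)
48.4 [0.6051 0.3322 0.1907] [-179.99   -0.    -79.04] [ 0.53 -0.4   1.17] 0.0854 [ 45.3  16.   15.9   0.  -89.9 -34.3]
```

The bird's fit matches its start. Now the candle.

Call:
arm_command([
  [[-0.001, 0, 0.035, 0, 1], [0, 0, 0.04, 0, 1], [0, 0, 0.03, 0, 1], [0, 0, 0.015, 0, 1], [0, 0, 0.007, 0, 1], [0, 0, 0.003, 0, 1], [0, 0, 0, 0, 1], [0, 0, 0, 0, 0.8], [0, 0, 0, 0, 0.7], [0, 0, 0, 0, 0.5], [0, 0, 0, 0, 0.4], [0, 0, 0, 0, 0.3], [0, 0, 0, 0, 0.3], [0, 0, 0, 0, 0.3]],
], grip_force=30)

```text
t: 49.8
position: [0.6055, 0.3344, 0.0624]
tcp_rot: [-179.9, 0.1, -79.0]
contact_force: [0.6, 1.1, 6.6]
grip_width: 0.0634
```

```bash
python3 s.py
```

```text
49.8 [0.6055 0.3344 0.0624] [-1.7985e+02  5.0000e-02 -7.8990e+01] [0.56 1.11 6.6 ] 0.0634 [ 45.4  18.2   5.2   0.  -76.8 -34.4]
```

Call:
arm_command([
  [[0, 0, -0.008, 0, 0.3], [0, 0, -0.025, 0, 0.3], [0, 0, -0.025, 0, 0.3], [0.015, 0.0065, 0, 0, 0.3], [0.03, 0.0135, 0, 0, 0.3], [0.035, 0.0155, 0, 0, 0.3], [0.035, 0.0155, 0, 0, 0.3], [0.035, 0.0155, 0, 0, 0.3], [0.035, 0.0155, 0, 0, 0.3], [0.03, 0.0135, 0, 0, 0.3], [0.018, 0.009, 0, 0, 0.3], [0, 0, 0.02, 0, 0.3], [0, 0, 0.015, 0, 0.3], [0, 0, 0.005, 0, 0.3], [0, 0, 0, 0, 0.3], [0, 0, 0, 0, 0.3]],
])

```text
t: 51.4
position: [0.5469, 0.0857, 0.0788]
tcp_rot: [-180.0, -0.0, -79.0]
contact_force: [0.5, 0.1, -1.9]
grip_width: 0.063
```

```bash
python3 s.py
```

```text
51.4 [0.5469 0.0857 0.0788] [-1.800e+02 -2.000e-02 -7.897e+01] [ 0.55  0.08 -1.86] 0.063 [ 29.7  -2.7 -16.1   0.  -76.6 -18.7]
```

Call:
arm_command([
  [[0, 0, 0.006, 0, 0.3], [0, 0, 0.004, 0, 0.3], [0, 0, 0.002, 0, 0.3], [0, 0, 0.001, 0, 0.3], [0, 0, 0.0005, 0, 0.3], [0, 0, 0.0005, 0, 0.3], [0, 0, 0, 0, 0.3], [0, 0, 0, 0, 0.3]],
])

```text
t: 52.2
position: [0.5467, 0.0853, 0.0647]
tcp_rot: [-180.0, 0.0, -79.0]
contact_force: [-0.1, 0.2, -3.3]
grip_width: 0.0633
```

```bash
python3 s.py
```

```text
52.2 [0.5467 0.0853 0.0647] [-179.99    0.    -79.01] [-0.05  0.24 -3.34] 0.0633 [ 29.7  -2.2 -17.2  -0.  -75.1 -18.7]
```

Call:
arm_command([
  [[0, 0, 0.0005, 0, 0.3], [0, 0, 0.0005, 0, 0.3], [0, 0, 0.0003, 0, 0.3], [0, 0, 0, 0, 0.3], [0, 0, 0, 0, 0.3]],
])

```text
t: 52.7
position: [0.5468, 0.0852, 0.0643]
tcp_rot: [-180.0, -0.0, -79.0]
contact_force: [-3.7, 0.1, 5.2]
grip_width: 0.0634
```

```bash
python3 s.py
```

```text
52.7 [0.5468 0.0852 0.0643] [-1.7996e+02 -1.0000e-02 -7.9000e+01] [-3.71  0.1   5.23] 0.0634 [ 29.7  -2.2 -17.2   0.  -75.  -18.7]
```

Touched down. I release, rise and move aside for the final check.

Call:
arm_command([
  [[0, 0, 0, 0, 0.6], [0, 0, 0, 0, 0.8], [0, 0, 0, 0, 1], [0, 0, 0, 0, 1], [0, 0, -0.02, 0, 1], [0, 0, -0.04, 0, 1], [0, 0, -0.04, 0, 1], [0, 0, -0.04, 0, 1], [-0.03, 0, -0.02, 0, 1], [-0.04, 0.01, 0, 0, 1], [-0.04, 0.01, 0, 0, 1], [-0.04, 0.01, 0, 0, 1], [-0.04, 0.01, 0, 0, 1], [-0.03, 0, 0, 0, 1], [0, 0, 0, 0, 1], [0, 0, 0, 0, 1], [0, 0, 0, 0, 1]],
])

```text
t: 54.4
position: [0.4657, 0.293, 0.2233]
tcp_rot: [-180.0, -0.0, -79.0]
contact_force: [-0.2, -0.6, 0.6]
grip_width: 0.0853
```

```bash
python3 s.py; python3 - <<'E'
from fit import *
for n in('scene','side'):
    p,d,i,T=snap(n);Q=cloud(i,T,d)[d>0]
    if n=='scene': save('end',p)
    print(n,'neck',circ(Q,(.558,-.142),.018,(.102,.132)),'candle',circ(Q,(.547,.084),.0325,(.015,.095)),'stone',circ(Q,(.557,-.018),.032,(.012,.04),.045))
E
```

```text
54.4 [0.4657 0.293  0.2233] [-180.     -0.    -79.04] [-0.16 -0.59  0.61] 0.0853 [ 53.1  -5.3  -3.5   0.  -91.9 -42.2]
scene neck (array([ 0.5595, -0.1414]), 185, 0.0006) candle (array([0.546 , 0.0844]), 750, 0.0006) stone (array([ 0.5571, -0.0205]), 364, 0.0022)
side neck (None, 0) candle (array([0.5462, 0.083 ]), 778, 0.0008) stone (array([ 0.5621, -0.0124]), 37, 0.0014)
```

View pics/end.png

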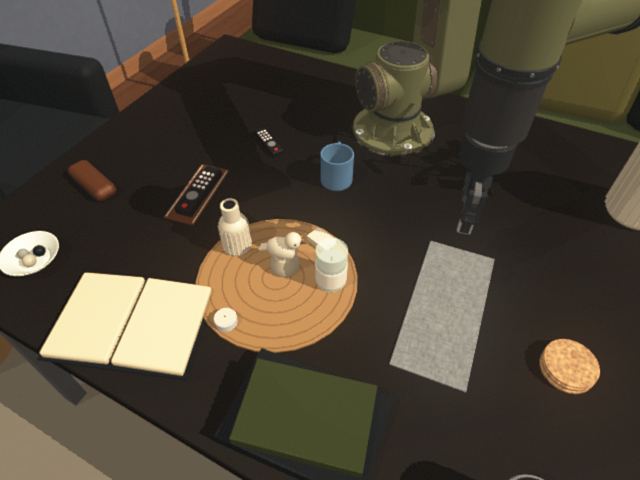

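The vase (235,228), bird (285,252) and candle (331,265) stand at their starting pixels. The remote lies on the leather mat at (198,194), and the tealight is unmoved at (226,320). All fits agree with the start to about 1 mm, so I hand in.

```bash
python3 -c "
from h import *
print(r.hand_in())"
```

```text
the job is handed in; nothing more can be done
None
```

The job is done and handed in at about 54 s of robot time. I moved the three ornaments onto the runner, laid the remote on the leather mat, then put each ornament back on its starting spot. The hand-in reports no verdict.

**Ornaments:** the last scene-camera fits put the vase, candle and bird within about 1 mm of where they started, all upright. The side camera agreed for the candle and, from few points, for the bird. It could not see the vase neck in its last picture.

**Remote:** it lies face up on the leather mat, about 1.5 mm off centre lengthwise and 7.5 mm off across, and about 2° off in angle. This is within the 18 mm and 0.2 rad limits. Estimates of the leather mat's position disagreed by about 6 mm between cameras, so the crosswise offset is the least certain number. I did not correct it.

**Tealight and gripper:** the tealight looks unmoved, judged by eye at the same pixel. The gripper was open, clear and touching nothing.

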